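# Bring the etching press's star wheel to its start mark

### The arm

A 6-joint arm with a two-finger parallel gripper is mounted at the origin on the work surface. World frame = base frame: x ahead of the robot, y to its left, z up, the work surface at z = 0. Lengths are in mm, angles in rad, forces in N, time in s.
With the tool pointing down it reaches from about 325 to 775 mm from the base axis. Payload 5.5 kg.
Tool frame: the origin (TCP) lies between the finger pads; the fingertips stand 8 mm ahead of it and the grasp point (between the pads) lies 11 mm behind it; x points along the fingers, y is the direction in which the jaws open and shut, and the axes are right-handed (so a half turn about x gives the same grasp; the last joint's range is limited). The gripper opens to 88 mm and grips with 3 to 60 N. Pads are 20 mm wide; open, the fingers measure 115 mm over their backs; the gripper's body (75 mm by 178 mm) begins 61 mm behind the grasp point.
Start: joints at [1.109, 0.091, 1.231, -0, 1.82, -0.057], TCP at [236.307, 551.521, 230.631] pointing down, gripper open.
Joint ranges: [-2.87, 2.87], [-0.86, 2.18], [0.17, 2.46], [-1.51, 4.65], [0.06, 2.69], [-2.65, 2.65]. Speed limits (rad/s): [2.57, 2.57, 3.01, 3.14, 3.14, 3.14].

### API

Orientations are given as a unit quaternion [w, x, y, z].
In Python, from workcell import arm gives the robot as it stands.
- The arm moves only by the shell command python3 -m inch 'ROWS' [FORCE]. ROWS is JSON, a list that holds one entry, the list of rows, each a list of 7 numbers: the gripper's target within -1 to 1 (fully open at 1, half-way at 0, shut at -1), then the shift along the tool's x, y, z in mm, then the turn, a rotation vector about the tool's x, y, z in degrees. A call has 1 to 10 rows; each row is the pose to reach, as a shift and turn from the pose commanded when the call began, along the tool's axes at that moment; what a row does not reach only later rows make up. A row lasts 1/10 s, in which the tool goes at most 50 mm and 8.59 degrees, less where a joint would pass 70% of its speed; a pose out of reach is approached as far as the arm can. A call with a gripper value outside its range is refused whole. The fingers move at their own pace and stop on an object; FORCE is the grip in N (left out, the last holds). Time passes only in rows, so rows that repeat a pose let the fingers close. It gives the time, the measured TCP pose, the force and the opening at its end, in the units of the state.
- arm.get_state(): the state, without advancing time (a new reading comes with each control period).
- arm.get_image(name): name is "side" or "top" or "wrist"; returns a dict with "frame" (420x560x3 uint8, red, green, blue), "depth" (420x560 float32, mm along the optical axis (not along the pixel's ray), 0 where there is no reading), "fx", "fy", "cx", "cy" (pixels), "world_to_cam" (4x4, takes a point from world to camera coordinates). Camera axes: x right, y down, z forward; pixel columns grow to the right and rows downward; lengths in mm; the calibration is good to about 2 mm. A picture is of the moment at which its call begins.
- arm.sign_off(): hands the job in, once; it reports no verdict.
The state is a dict: "t": time; "q": joint angles; "qd": joint speeds; "joint_torque": joint torques, N m; "ee_pos": TCP position; "tcp_rot": TCP orientation; "force": force on the tool from outside, world axes, zero at the start; "torque": the same for the moment, N m; "grip_width": opening from 0.0 (shut) to 1.0 (fully open).
Only numpy, scipy, OpenCV 4.12 (cv2) and the standard library are available. Lean on these libraries where they do the work, as an engineer would, in place of code of your own. Each camera call takes 0.05 s, during which the arm holds its last target. There are 200 camera calls.

### The job

Set the small etching press to its start mark: turn its star wheel, gently pushing spoke after spoke with the fingers, until the one spoke that ends in a ball points straight up. Either direction will do. Let go of the wheel and leave everything standing on the press and around it where it is.

Things in the scene. Friction and masses are not known exactly. Their poses are not given: they have to be found in the camera images.
- press: Table-top etching press, fixed. Origin: on the table under its middle. Its x axis runs along the wheel's shaft, from press to wheel (away from the robot, within 0.3 rad); z is up. Bed 150 mm along x by 420 mm along y, top 129 mm above the table; grey cheeks 130 mm along y, 226 mm high with bolt heads, outer face on the wheel's side at x = 99 mm.
- hub (a point): Centre of the star wheel's hub, on the shaft axis, 150 mm along the press's x from its origin and 170 mm above the table; axes as the press. The upright wheel lies in its y-z plane, with nothing else of the press in that plane. Hub drum 64 mm in diameter, 44 mm long.
- wheel (a joint): Star wheel angle, rad: 0 or any whole turn = ball-ended spoke straight up; growing turns it from up to the press's -y side. No stops; starts at 1.9 to 4.4; dry friction of 0.45 N m, no coasting. Rimless: five round steel spokes 16 mm thick, 72 degrees apart, the ball-ended one at this angle; the four plain ones have hemispherical ends 140 mm from the axis.
- ball (a point): Centre of the steel ball (38 mm in diameter) on the end of one spoke, 137 mm from the shaft axis. It turns with the wheel; its z axis points outward along the spoke.
- dropper: Loose amber dropper bottle, 36 mm in diameter, 88 mm high, on the table in front of the wheel's lower part. Origin under its centre. To be left alone, as all the following.
- medium: Loose white plastic bottle, 52 mm in diameter, 135 mm high, on the table to the left. Origin under its centre.
- ink_tin: Loose flat ink tin, 56 mm in diameter, 34 mm high, standing on the press bed. Origin under its centre.
- plate: Loose copper printing plate, 90 x 70 x 4 mm, lying on the press bed. Origin under its centre.
- brush_pot: Loose white pot of brushes, 72 mm in diameter, 100 mm high, brushes up to about 215 mm, on the table to the right. Origin under its centre.
- brayer: Loose ink roller lying on the table to the left: rubber roller 34 mm in diameter and 90 mm long along its y, wooden handle towards its -x, 164 mm long overall. Origin on the table under the rubber roller's centre.
- tube: Loose paint tube, 103 x 30 x 16 mm, lying along its x on the table to the right. Origin under the tube's middle.

How it is judged:
By the outcome, as a careful person would: the job done as asked, in the order asked, and still so for the second after the job is handed in, with the robot touching nothing.
It also fails if it takes over 67 s, if anything falls off the work surface, if the arm or the gripper's body presses on something with over 40 N, if the wrist force passes 120 N, or if a joint passes its speed limit or range.

## Working session

There is one attempt and no reset: what is moved stays moved. The work goes in short steps, Python scripts to look and compute and a shell command to move; the robot and the scene stay as the last step left them, time stands still between calls to the robot, and variables do not carry over. Pictures are saved under pics/ and viewed, about 8 in all and at most 12, crops included, and the job is handed in when it is done.

```bash
mkdir -p pics; ls
cat > h.py <<'E'
import numpy as np, cv2
from workcell import arm
def grab(n,tag):
    im=arm.get_image(n); cv2.imwrite(f'pics/{tag}.png',im['frame'][:,:,::-1]); np.savez(f'pics/{tag}.npz',**im); return im
def pts(im):
    d=im['depth']; v,u=np.indices(d.shape)
    P=np.stack([(u-im['cx'])/im['fx']*d,(v-im['cy'])/im['fy']*d,d,np.ones_like(d)],-1)
    W=(P@np.linalg.inv(im['world_to_cam']).T)[...,:3]; W[d==0]=np.nan; return W
E
python3 - <<'E'
from h import *
a=[grab(n,n+'0') for n in('side','top')]
for i in a: print(i['fx'],np.linalg.inv(i['world_to_cam']).round(2).tolist())
E
```

```text
pics
419.504697069003 [[0.93, 0.23, -0.3, 917.02], [0.38, -0.54, 0.75, -940.84], [0.01, -0.81, -0.59, 951.06], [0.0, 0.0, 0.0, 1.0]]
545.0071931430103 [[-0.07, -0.97, 0.22, 202.34], [-1.0, 0.07, -0.01, -3.14], [-0.0, -0.22, -0.97, 1601.6], [0.0, 0.0, 0.0, 1.0]]
```

View pics/side0.png

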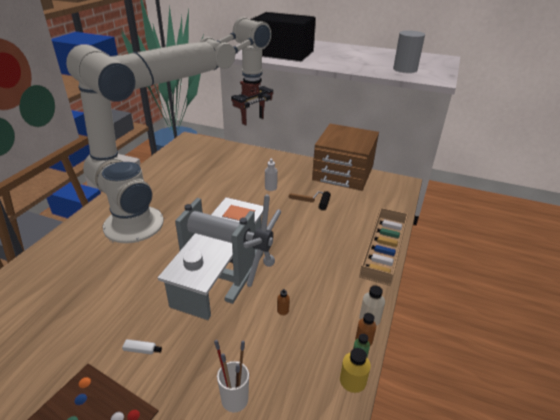

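View pics/top0.png

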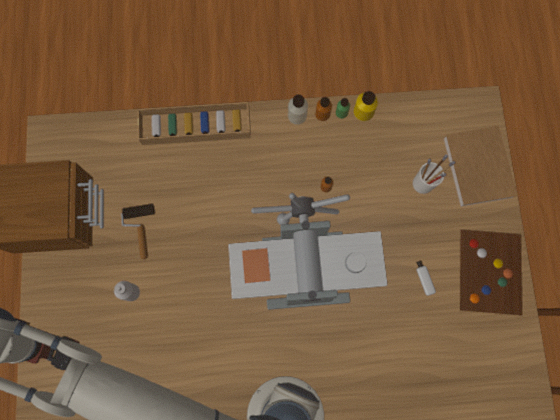

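The side view shows the press with its wheel at about (262,240) and a ball low at about (268,262). The top view shows the hub at (303,207), the ball at about (284,219), and the dropper at (326,184). Next I'll measure these in 3D.

Run:
```python
from h import *
top=dict(np.load('pics/top0.npz')); side=dict(np.load('pics/side0.npz'))
W=pts(top); S=pts(side)
# bed top: z 120..138
v,u=np.indices(W.shape[:2])
f=top['frame'].astype(int)
m=(abs(W[...,2]-129)<8)&(f.min(-1)>130)&(u>220)&(u<395)&(v>225)&(v<305)
r=cv2.minAreaRect(W[m][:,:2].astype(np.float32)); print('bed',m.sum(),r)
def at(W,u,v): return W[v-1:v+2,u-1:u+2].reshape(-1,3).round(0)[4]
for n,p in dict(hub=(303,207),ball=(284,219),drop=(326,184),s1=(255,210),s2=(346,198),s3=(335,211)).items(): print(n,at(W,*p))
for n,p in dict(ball=(268,262),hub=(266,240),tip1=(277,213),tip2=(267,200),tip3=(232,293)).items(): print('side',n,at(S,*p))
c=cv2.resize(side['frame'][180:310,200:330,::-1],None,fx=4.5,fy=4.5,interpolation=2); cv2.imwrite('pics/c.png',c)
```

```text
bed 5637 ((399.64202880859375, -87.571533203125), (149.32272338867188, 418.4814758300781), 0.8486701250076294)
hub [542. -85. 201.]
ball [542. -35.  69.]
drop [ 641. -166.   59.]
s1 [545.  42. 191.]
s2 [ 547. -195.  245.]
s3 [ 549. -181.   95.]
side ball [553. -45.  49.]
side hub [ 571. -105.  191.]
side tip1 [552.  29. 189.]
side tip2 [555. -61. 295.]
side tip3 [ 494. -181.   20.]
```

View pics/c.png

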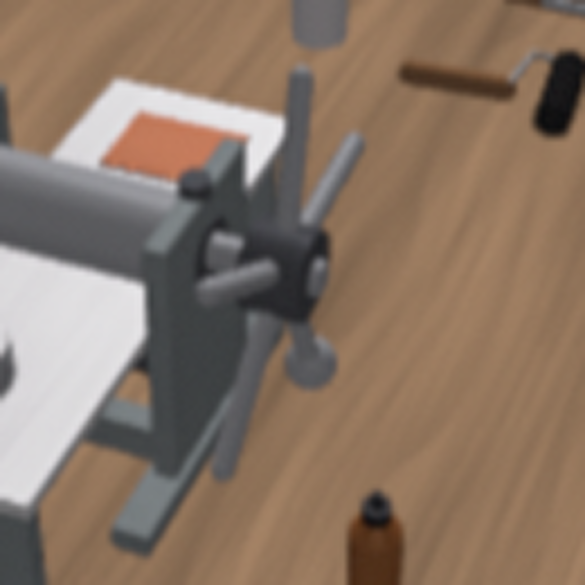

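Bed yaw is about 0.015 rad, which puts the hub near (549.6, -85, 170). The ball sits low on the +y side at about 200°. I'll refine the spoke angles and compute the approach.

```bash
cat >> h.py <<'E'
from scipy.spatial.transform import Rotation as R
yaw=np.radians(.85); O=np.array([399.64,-87.57,0])
ex=np.array([np.cos(yaw),np.sin(yaw),0]); ey=np.array([-ex[1],ex[0],0]); HUB=O+150*ex+[0,0,170]
def rel(p):
    d=np.asarray(p)-HUB; return np.stack([d@ex,d@ey,d[...,2]],-1)
def angles(*ims):
    for im in ims:
        q=rel(pts(im).reshape(-1,3)); q=q[~np.isnan(q[:,0])]; r=np.hypot(q[:,1],q[:,2])
        k=(abs(q[:,0])<22)&(r>50)&(r<150); a=np.degrees(np.arctan2(-q[k,1],q[k,2]))%360
        # five-fold phase + weight per spoke
        ph=np.angle(np.exp(5j*np.radians(a)).sum())/5; ph=np.degrees(ph)
        print(len(a),[(round((ph+72*i)%360,1),round(float(np.median(x)),1),len(x)) for i in range(5) for x in [a[abs((a-ph-72*i+180)%360-180)<14]] if len(x)])
def rot_t(): # desired: x down, y along press +-x
    c=[]
    for s in(1,-1):
        y=s*ex; x=np.array([0,0,-1.]); c.append(R.from_matrix(np.stack([x,y,np.cross(x,y)],1)))
    return c
def go(pr,cur=None): # pr = tip target (press-y, height) rel hub; tool down
    s=arm.get_state(); q=s['tcp_rot']; C=R.from_quat([q[1],q[2],q[3],q[0]])
    t=HUB+pr[0]*ey+np.array([0,0,pr[1]+8]); sh=C.inv().apply(t-s['ee_pos'])
    print('tcp',np.round(s['ee_pos'],1),'tip rel',rel(np.array(s['ee_pos'])-[0,0,8]).round(1),'shift',sh.round(1),[(C.inv()*D).as_rotvec(degrees=True).round(1) for D in rot_t()])
E
python3 - <<'E'
from h import *
angles(*[dict(np.load(f'pics/{n}0.npz')) for n in('side','top')])
s=arm.get_state(); q=s['tcp_rot']; print(R.from_quat([q[1],q[2],q[3],q[0]]).as_matrix().round(3), s['grip_width'],s['force'],s['t'])
go((75,200)); print(HUB)
E
```

```text
681 [(np.float64(346.1), 349.1, 171), (np.float64(58.1), 56.3, 95), (np.float64(130.1), 127.3, 174), (np.float64(202.1), 199.3, 135), (np.float64(274.1), 278.2, 106)]
748 [(np.float64(346.7), 348.4, 92), (np.float64(58.7), 55.3, 195), (np.float64(130.7), 126.4, 119), (np.float64(202.7), 206.2, 146), (np.float64(274.7), 278.1, 196)]
[[-0.001  0.394  0.919]
 [-0.002  0.919 -0.394]
 [-1.    -0.002 -0.   ]] 1.0021077805287306 [ 0.37436956 -0.05174153 -0.34336721] 0.1
tcp [236.2 551.3 229.7] tip rel [-304.   641.2   51.7] shift [-147.7 -393.5  508.3] [array([66. ,  0.1,  0.1]), array([-1.14e+02, -1.00e-01,  1.00e-01])]
[549.62349385 -85.34478683 170.        ]
```

```bash
python3 -m inch '[[[-1,-50,0,0,0,0,0],[-1,-100,0,0,0,0,0],[-1,-148,0,0,0,0,0],[-1,-148,-28,36,8,0,0],[-1,-148,-56,72,16,0,0],[-1,-148,-84,108,24,0,0],[-1,-148,-112,144,32,0,0],[-1,-148,-140,180,40,0,0],[-1,-148,-168,216,48,0,0],[-1,-148,-196,252,56,0,0]]]' 20; python3 -c "
from h import *
go((75,200))"
```

```text
t: 1.1
ee_pos: [391.2, 270.4, 378.3]
tcp_rot: [0.544, 0.452, 0.544, -0.452]
force: [0.6, 0.5, 0.2]
grip_width: 0.133
tcp [391.2 270.4 378.3] tip rel [-153.1  358.1  200.3] shift [3.000e-01 1.036e+02 3.047e+02] [array([9.6, 0. , 0. ]), array([-170.4,   -0. ,    0. ])]
```

```bash
python3 -m inch '[[[-1,0,14,42,2,0,0],[-1,0,28,84,4,0,0],[-1,0,43,126,6,0,0],[-1,0,57,168,8,0,0],[-1,0,71,210,10,0,0],[-1,0,86,252,10,0,0],[-1,0,98,288,10,0,0],[-1,0,104,305,10,0,0],[-1,0,104,305,10,0,0]]]'; python3 -c "
from h import *
go((75,75)); a=[grab(n,n+'1') for n in('side','wrist')]; cv2.imwrite('pics/w1.png',np.hstack([cv2.resize(a[0]['frame'][130:310,190:370],(400,400)),cv2.resize(a[1]['frame'],(400,300))[:400].copy() if 0 else cv2.copyMakeBorder(cv2.resize(a[1]['frame'],(400,300)),0,100,0,0,0)])[:,:,::-1])"
```

```text
t: 2.0
ee_pos: [550.8, -9.6, 377.2]
tcp_rot: [0.502, 0.497, 0.503, -0.498]
force: [-0.8, -0.6, -0.8]
grip_width: 0.005
tcp [550.8  -9.6 377.2] tip rel [  2.3  75.7 199.2] shift [124.2  -1.9   0.7] [array([-0.2, -0. ,  0.1]), array([179.8,   0.2,   0. ])]
```

View pics/w1.png

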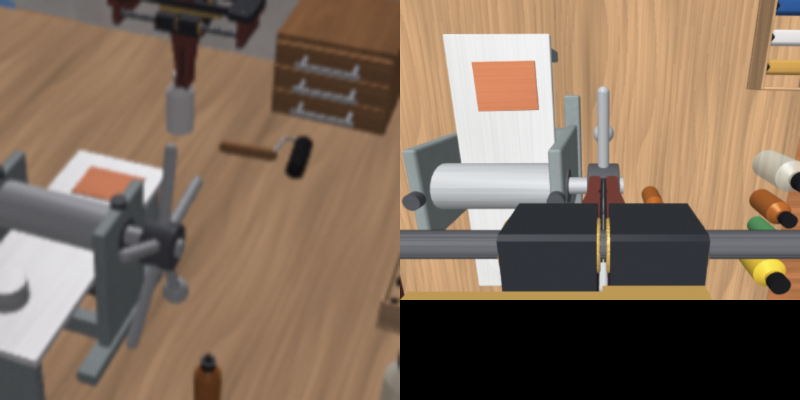

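The fingers are in line with the wheel plane (column 603 in the wrist view) and on the +y side of the upright spoke. I'll descend and make the first stroke.

```bash
python3 -m inch '[[[-1,30,-2,0,0,0,0],[-1,60,-2,0,0,0,0],[-1,90,-2,0,0,0,0],[-1,115,-2,0,0,0,0],[-1,124,-2,0,0,0,0],[-1,124,-2,0,0,0,0],[-1,124,-2,8,0,0,0],[-1,124,-2,16,0,0,0],[-1,124,-2,24,0,0,0],[-1,124,-2,32,0,0,0]]]'; python3 -m inch '[[[-1,0,0,10,0,0,0],[-1,0,0,20,0,0,0],[-1,0,0,30,0,0,0],[-1,0,0,40,0,0,0],[-1,0,0,50,0,0,0]]]'; python3 -c "
from h import *
go((75,75));angles(grab('side','side2'),grab('top','top2'))"
```

```text
t: 3.1
ee_pos: [549.1, -40.2, 256.2]
tcp_rot: [0.504, 0.497, 0.503, -0.495]
force: [0.4, 4.9, 5.1]
grip_width: 0.002
t: 3.6
ee_pos: [549.9, -89.6, 254.8]
tcp_rot: [0.504, 0.497, 0.504, -0.495]
force: [4.1, 7.1, -3.2]
grip_width: 0.007
tcp [549.9 -89.6 254.8] tip rel [ 0.3 -4.3 76.8] shift [  2.   -0.2 -79.3] [array([ 0. , -0.1, -0.1]), array([-180. ,    0.2,   -0.2])]
793 [(np.float64(15.0), 13.8, 260), (np.float64(87.0), 85.6, 156), (np.float64(159.0), 157.9, 140), (np.float64(231.0), 234.8, 83), (np.float64(303.0), 308.2, 138)]
410 [(np.float64(92.0), 87.4, 123), (np.float64(236.0), 238.8, 167), (np.float64(308.0), 309.5, 119)]
```

```bash
python3 -m inch '[[[-1,0,0,10,0,0,0],[-1,0,0,20,0,0,0],[-1,0,0,30,0,0,0],[-1,0,0,40,0,0,0],[-1,0,0,50,0,0,0],[-1,0,0,60,0,0,0],[-1,0,0,60,0,0,0],[-1,0,0,48,0,0,0],[-1,-40,0,45,0,0,0],[-1,-80,0,45,0,0,0]]]'; python3 -c "
from h import *
go((105,160));angles(grab('side','side3'),grab('top','top3'))"
```

```text
t: 4.7
ee_pos: [548.9, -133.8, 333.1]
tcp_rot: [0.502, 0.495, 0.505, -0.498]
force: [0.4, 0.0, 1.0]
grip_width: 0.005
tcp [ 548.9 -133.8  333.1] tip rel [ -1.5 -48.4 155.1] shift [  -4.7    1.4 -153.4] [array([-0. , -0.1,  0.3]), array([1.8e+02, 5.0e-01, 1.0e-01])]
680 [(np.float64(337.6), 340.0, 172), (np.float64(49.6), 48.4, 85), (np.float64(121.6), 118.1, 174), (np.float64(193.6), 190.4, 81), (np.float64(265.6), 269.5, 168)]
444 [(np.float64(339.9), 339.4, 72), (np.float64(51.9), 45.4, 81), (np.float64(195.9), 195.9, 1), (np.float64(267.9), 270.1, 290)]
```

```bash
python3 -m inch '[[[-1,-10,1,-40,0,0,0],[-1,-10,1,-80,0,0,0],[-1,-10,1,-120,0,0,0],[-1,-10,1,-152,0,0,0],[-1,-10,1,-152,0,0,0],[-1,25,1,-152,0,0,0],[-1,60,1,-152,0,0,0],[-1,80,1,-152,0,0,0],[-1,80,1,-152,0,0,0]]]'; python3 -m inch '[[[-1,0,0,12,0,0,0],[-1,0,0,24,0,0,0],[-1,0,0,36,0,0,0],[-1,0,0,48,0,0,0],[-1,0,0,60,0,0,0],[-1,0,0,70,0,0,0],[-1,0,0,80,0,0,0],[-1,0,0,90,0,0,0],[-1,0,0,100,0,0,0]]]'; python3 -c "
from h import *
go((-62,75));angles(grab('side','side4'),grab('top','top4'))"
```

```text
t: 5.7
ee_pos: [547.2, 16.6, 250.1]
tcp_rot: [0.502, 0.495, 0.505, -0.499]
force: [-0.6, -0.7, -0.4]
grip_width: 0.005
t: 6.6
ee_pos: [550.8, -82.9, 256.2]
tcp_rot: [0.504, 0.497, 0.503, -0.495]
force: [2.3, 6.5, 1.3]
grip_width: 0.005
tcp [550.8 -82.9 256.2] tip rel [ 1.2  2.4 78.2] shift [ 3.1 -1.2 64.4] [array([ 0. , -0.1, -0.2]), array([-180. ,    0.3,   -0.2])]
776 [(np.float64(10.6), 12.0, 266), (np.float64(82.6), 80.5, 140), (np.float64(154.6), 152.9, 149), (np.float64(226.6), 229.2, 18), (np.float64(298.6), 304.0, 190)]
393 [(np.float64(87.1), 82.1, 134), (np.float64(231.1), 232.5, 60), (np.float64(303.1), 306.6, 196)]
```

```bash
python3 -m inch '[[[-1,3,0,10,0,0,0],[-1,3,0,20,0,0,0],[-1,3,0,30,0,0,0],[-1,3,0,40,0,0,0],[-1,3,0,50,0,0,0],[-1,3,0,60,0,0,0],[-1,3,0,65,0,0,0],[-1,3,0,54,0,0,0],[-1,-40,0,50,0,0,0],[-1,-80,0,50,0,0,0]]]'; python3 -m inch '[[[-1,-15,0,0,0,0,0],[-1,-15,0,-40,0,0,0],[-1,-15,0,-80,0,0,0],[-1,-15,0,-120,0,0,0],[-1,-15,0,-160,0,0,0],[-1,-15,0,-168,0,0,0],[-1,-15,0,-168,0,0,0]]]';  python3 -c "
from h import *
go((115,95));a=grab('side','side5');b=grab('top','top5');angles(a,b);w=grab('wrist','w5')
cv2.imwrite('pics/v5.png',np.hstack([cv2.resize(a['frame'][150:310,190:350],(400,400)),cv2.resize(w['frame'][:,80:500],(400,400))])[:,:,::-1])"
```

```text
t: 7.7
ee_pos: [549.9, -132.3, 333.4]
tcp_rot: [0.502, 0.495, 0.505, -0.498]
force: [0.4, -0.4, 0.8]
grip_width: 0.008
t: 8.4
ee_pos: [548.2, 36.2, 349.5]
tcp_rot: [0.504, 0.496, 0.504, -0.496]
force: [0.7, -0.5, -0.2]
grip_width: 0.005
tcp [548.2  36.2 349.5] tip rel [  0.4 121.5 171.5] shift [76.5 -0.4  6.5] [array([0.1, 0.1, 0. ]), array([-1.799e+02, -0.000e+00,  1.000e-01])]
676 [(np.float64(338.0), 341.4, 248), (np.float64(50.0), 48.7, 82), (np.float64(122.0), 118.3, 176), (np.float64(194.0), 190.4, 80), (np.float64(266.0), 269.2, 90)]
486 [(np.float64(336.4), 342.5, 113), (np.float64(48.4), 45.9, 187), (np.float64(120.4), 118.1, 140), (np.float64(192.4), 196.1, 30), (np.float64(264.4), 269.4, 16)]
```

View pics/v5.png

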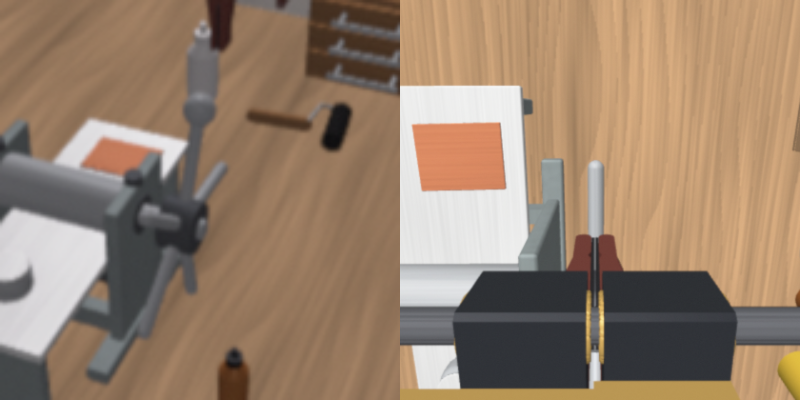

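The ball is up at about -22°, with the fingers beyond it on the +y side. I'll descend to ball height and push it most of the way.

```bash
python3 -m inch '[[[-1,30,0,6,0,0,0],[-1,60,0,6,0,0,0],[-1,76,0,6,0,0,0],[-1,76,0,6,0,0,0],[-1,76,0,18,0,0,0],[-1,76,0,30,0,0,0],[-1,76,0,42,0,0,0],[-1,76,0,54,0,0,0],[-1,76,0,66,0,0,0],[-1,76,0,78,0,0,0]]]'; python3 -c "
from h import *
go((29,95));a=grab('side','side6');b=grab('top','top6');angles(a,b)
cv2.imwrite('pics/v6.png',np.hstack([cv2.resize(a['frame'][150:310,190:350],(400,400),interpolation=2),cv2.resize(b['frame'][150:260,250:360],(400,400),interpolation=2)])[:,:,::-1])"
```

```text
t: 9.55
ee_pos: [550.1, -43.5, 276.1]
tcp_rot: [0.504, 0.498, 0.503, -0.495]
force: [0.8, 4.7, 4.0]
grip_width: 0.002
tcp [550.1 -43.5 276.1] tip rel [ 1.1 41.8 98.1] shift [ 3.1 -1.1 12.8] [array([-0. , -0.1, -0.2]), array([ 1.8e+02, -4.0e-01,  1.0e-01])]
702 [(np.float64(355.5), 355.1, 250), (np.float64(67.5), 64.6, 111), (np.float64(139.5), 136.6, 168), (np.float64(211.5), 209.6, 33), (np.float64(283.5), 287.0, 121)]
434 [(np.float64(355.5), 2.5, 41), (np.float64(67.5), 65.1, 197), (np.float64(139.5), 136.4, 79), (np.float64(211.5), 214.9, 19), (np.float64(283.5), 288.0, 98)]
```

View pics/v6.png

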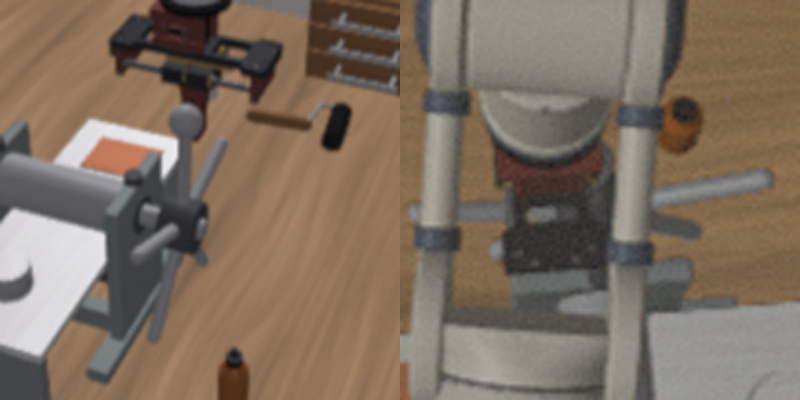

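The ball is at about -5°, which agrees with the contact geometry. I'll push 11 mm more, back off, and measure precisely.

```bash
python3 -m inch '[[[-1,0,0,4,0,0,0],[-1,0,0,8,0,0,0],[-1,0,0,11,0,0,0],[-1,0,0,11,0,0,0],[-1,0,0,11,0,0,0]]]'; python3 -m inch '[[[-1,0,0,-20,0,0,0],[-1,0,0,-50,0,0,0],[-1,0,0,-90,0,0,0],[-1,-40,0,-130,0,0,0],[-1,-80,0,-170,0,0,0],[-1,-110,0,-200,0,0,0],[-1,-110,0,-230,0,0,0],[-1,-110,0,-250,0,0,0],[-1,-110,0,-250,0,0,0]]]'
cat > m.py <<'E'
from h import *
import sys
k=sys.argv[1]
for n in('side','top'):
    im=grab(n,n+k); angles(im); W=pts(im); q=rel(W)
    # ball: points near expected; least-squares sphere centre (R=19) in press axes
    b=q[(np.linalg.norm(q-[0,0,137],axis=-1)<32)&(q[...,2]>122)]
    from scipy.optimize import least_squares
    s=least_squares(lambda c:np.linalg.norm(b-c,axis=1)-19,[0,0,137],loss='soft_l1'); print(n,len(b),'ball rel',s.x.round(1),'deg',np.degrees(np.arctan2(-s.x[1],s.x[2])).round(2))
    f=im['frame'][:,:,::-1]
    # hub->ball projections for ball at angle 0
    for nm,p in(('up',HUB+[0,0,137]),('hub',HUB)):
        c=im['world_to_cam']@np.r_[p,1]; print(nm,(im['fx']*c[0]/c[2]+im['cx']).round(1),(im['fy']*c[1]/c[2]+im['cy']).round(1))
a,b=[cv2.imread(f'pics/{n}{k}.png') for n in('side','top')]
cv2.imwrite(f'pics/v{k}.png',np.hstack([cv2.resize(a[170:310,200:340],(400,400),interpolation=2),cv2.resize(b[150:260,250:360],(400,400),interpolation=2)]))
go((0,200))
E
python3 m.py 7
```

```text
t: 10.15
ee_pos: [549.7, -54.2, 273.3]
tcp_rot: [0.503, 0.496, 0.503, -0.497]
force: [-0.3, 1.3, 1.0]
grip_width: 0.005
t: 11.05
ee_pos: [546.2, 198.0, 382.5]
tcp_rot: [0.504, 0.495, 0.504, -0.496]
force: [-0.4, -0.4, -0.5]
grip_width: 0.008
666 [(np.float64(0.5), 4.7, 224), (np.float64(72.5), 68.6, 119), (np.float64(144.5), 141.2, 164), (np.float64(216.5), 214.7, 27), (np.float64(288.5), 291.3, 132)]
side 155 ball rel [  0.9   1.7 137.2] deg -0.73
up 261.6 200.7
hub 261.7 239.7
708 [(np.float64(360.0), 353.8, 116), (np.float64(72.0), 68.5, 203), (np.float64(144.0), 139.8, 86), (np.float64(216.0), 219.8, 108), (np.float64(288.0), 291.9, 195)]
top 186 ball rel [  0.5  -0.9 136.8] deg 0.36
up 304.6 193.6
hub 302.4 206.9
tcp [546.3 195.7 382.6] tip rel [  0.9 281.  204.6] shift [  5.   -0.7 281. ] [array([-0. ,  0.1,  0.1]), array([ 1.8e+02,  1.0e-01, -1.0e-01])]
```

View pics/v7.png

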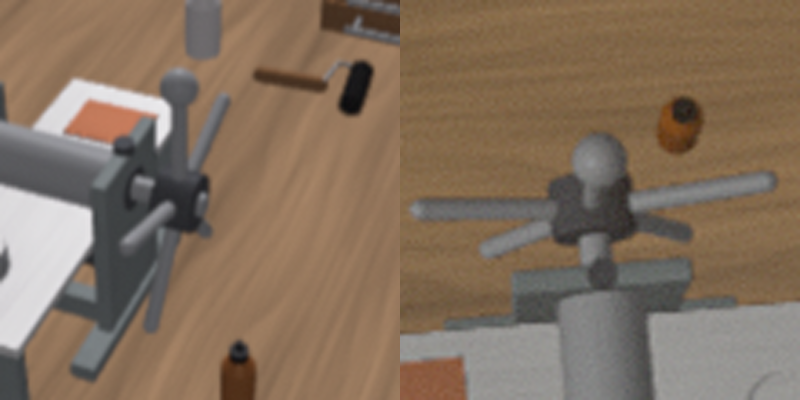

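The ball is straight up to within about 1° in both views (-0.7° side, +0.4° top), and the gripper is well clear. I'll check that the loose items haven't moved, then hand in.

Run:
```python
from h import *
a,b=[cv2.GaussianBlur(cv2.imread(f'pics/side{k}.png'),(5,5),0) for k in'07']
d=cv2.absdiff(a,b).max(-1)
for n,(u,v) in dict(dropper=(283,302),medium=(271,177),tin=(193,257),plate=(236,213),pot=(234,380),brayer=(312,198),tube=(142,347)).items(): print(n,int((d[v-18:v+19,u-18:u+19]>30).sum()))
print(arm.get_state()['force']); arm.sign_off()
```

```text
dropper 0
medium 8
tin 0
plate 0
pot 0
brayer 0
tube 0
[-0.56377895 -0.78725304 -0.27169652]
the job is handed in; nothing more can be done
```

The press is set to its start mark: the ball-ended spoke points straight up, and I've handed the job in.

- **Moves:** With the closed fingers I turned the wheel about +158° in three pushes. Two were on plain spokes, and the last was on the ball. I then drew the gripper back clear of the wheel. The whole job took about 11 s of robot time, and the highest force reading I saw was about 9 N.
- **Wheel angle:** With the gripper clear, a sphere fitted to the ball put its spoke at -0.7° in the side view and +0.4° in the top view. The overall spoke pattern gave +0.5° (side) and 0.0° (top). These agree to within about 1°, which is about what the camera calibration allows.
- **Loose items:** Comparing the first and last side views showed no change around the dropper, tin, plate, pot, brayer or tube. Eight pixels differed near the medium bottle. I took these to be the arm's or wheel's changed view nearby and did not check further; the gripper passed well above that bottle.

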